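# Move the nailer's battery pack to the charger

### The arm

A 7-joint arm with a two-finger parallel gripper is mounted at the origin on the work surface. World frame = base frame: x ahead of the robot, y to its left, z up, the work surface at z = 0. Lengths are in m, angles in rad, forces in N, time in s.
With the tool pointing down it reaches from about 0.425 to 0.925 m from the base axis. Payload 6.8 kg.
Tool frame: the origin (TCP) lies midway between the tips of the shut fingers; the grasp point (between the pads) lies 19 mm behind it; z points along the fingers, y is the direction in which the jaws open and shut (so a half turn about z gives the same grasp; the last joint's range is limited). The gripper opens to 85 mm and grips with 20 to 120 N. Pads are 22 mm wide; open, the fingers measure 114 mm over their backs; the gripper's body (76 mm by 85 mm) begins 54 mm behind the grasp point. The pads swing forward as they close: fully open they stand 13 mm farther back than shut.
Start: joints at [1.009, 0.477, 0.022, 1.555, -0.011, 1.109, -0.083], TCP at [0.296, -0.607, 0.231] pointing down, gripper open.
Joint ranges: [-2.96, 2.96], [-0.34, 2.1], [-1.41, 1.46], [0.24, 2.44], [-1.37, 4.51], [0.17, 1.92], [-2.96, 2.96]. Speed limits (rad/s): [2.39, 2.39, 3.14, 3.14, 3.14, 3.14, 3.14].

### API

Orientations are given as a unit quaternion [w, x, y, z].
In Python, from station import readout, eyes, ticket gives the robot as it stands. The module is installed in compiled form; this text tells all that it offers.
- The arm moves only by the shell command python3 -m crank 'ROWS' [FORCE]. ROWS is JSON, a list of rows, each an object of numbers: "jaw": the opening in per cent of the stroke, from 0 (shut) to 100 (fully open); "x", "y", "z": the shift along the tool's x, y, z in mm; "ax", "ay", "az": the turn, a rotation vector about the tool's x, y, z in degrees. In form: [{"jaw": .., "x": .., "y": .., "z": .., "ax": .., "ay": .., "az": ..}, ...]. A call has 1 to 12 rows; each row shifts and turns the commanded pose from where the row before left it, along the tool's axes as they then stand; what a row does not reach is not made up. A row lasts 1/8 s, in which the tool goes at most 62.5 mm and 10.7 degrees, less where a joint would pass 70% of its speed; a pose out of reach is approached as far as the arm can. A call with a gripper value outside its range is refused whole. The fingers move at their own pace and stop on an object; FORCE is the grip in N (left out, the last holds). Time passes only in rows, so rows that do not move let the fingers close. It gives the time, the measured TCP pose, the force and the opening at its end, in the units of the state.
- readout.get_obs(): the state, without advancing time (a new reading comes with each control period).
- eyes.read_camera(name): name is "scene" or "top" or "wrist"; returns (picture, depth): 480x640x3 uint8, red, green, blue; 480x640 float32, m along the optical axis (not along the pixel's ray), 0 where there is no reading.
- eyes.calibration(name): a dict with "fx", "fy", "cx", "cy" (pixels), "R" (3x3) and "t" (3): a world point X has camera coordinates R X + t. Camera axes: x right, y down, z forward; pixel columns grow to the right and rows downward; lengths in m; the calibration is good to about 2 mm. A picture is of the moment at which its call begins: read the wrist's pose just before it. calibration takes no time and is no camera call; for the wrist camera it gives the pose at the moment of the call.
- ticket.hand_in(): hands the job in, once; it reports no verdict.
The state is a dict: "t": time; "q": joint angles; "joint_vel": joint speeds; "joint_torque": joint torques, N m; "eef_pos": TCP position; "tool_rot": TCP orientation; "contact_force": force on the tool from outside, world axes, zero at the start; "torque": the same for the moment, N m; "gripper_width": opening from 0.0 (shut) to 1.0 (fully open).
Only numpy, scipy, OpenCV 4.12 (cv2) and the standard library are available. Lean on these libraries where they do the work, as an engineer would, in place of code of your own. Each camera call takes 0.05 s, during which the arm holds its last target. There are 200 camera calls.

### The job

Take the battery pack off the cordless nailer and put it on charge: squeeze its two orange side buttons in together to free the latch, pull the pack straight up out of the tool, and lower it into the charger's pocket until it sits fully home, still holding it, before you let go. Leave the batten, glue bottle and box of brads where they are.

Things in the scene. Friction and masses are not known exactly. Their poses are not given: they have to be found in the camera images.
- pack: Loose black battery pack, 0.3 to 0.6 kg: block 78 (own x) x 48 (y) x 60 mm high on a stem 50 (x) x 30 (y) x 22 mm pointing down. Origin: centre of the stem's underside, z up; block's underside (shoulder) at z 22 mm, top at 86. Same after a half turn. Starts plugged in the nailer, axes along the nailer's, origin at nailer (0, 0, 168) mm. Home in the charger: origin at charger (0, 0, 23) mm.
- squeeze (a point): Point midway between the two orange buttons, inside the pack at its own (0, 0, 52) mm, axes as the pack's. The buttons are on the +y and -y sides, each 40 mm long (x), 26 mm high, centred level with this point, and stand 7 mm proud: 62 mm over both when out, 50 mm when fully in. The nailer's foot is as close as 30 mm below this point.
- button_left (a joint): Travel (m) of the button on the pack's +y side: 0 out, 0.006 fully in; spring 4 N to start, 8.8 N fully in. Each button has a steel hook under a 3 mm lip in the nailer's socket; the pack comes out only while both buttons are in by at least 3 mm (4.5 mm if it sits off-centre). A 15 to 25 N grip across them presses both fully and carries the pack.
- button_right (a joint): Same for the button on the pack's -y side.
- nailer: Plum and dark grey cordless nailer, head down in a wooden cradle, fixed. Origin: on the bench under its grip's axis; x along the barrel to the nose. Spans x -76 to 157, y +-55 mm; cradle and barrel below z 91 mm. On the grip is the plum foot (92 x 68 mm, z 150 to 190) whose socket holds the pack's stem, 22 mm deep, 1.5 mm play. Steel magazine at x 105 mm up to z 170. Only the pack is above z 190.
- socket (a point): Centre of the socket's mouth on top of the nailer's foot, 190 mm above the bench. The shoulder of the plugged-in pack rests on this face.
- charger: Grey charger 135 x 110 x 45 mm, fixed to the bench. Origin: on the bench under the centre of its pocket; the housing spans x -50 to 85 mm, y +-55 mm; black vent slots and a green lamp on the +x part.
- pocket (a point): Centre of the pocket's mouth in the charger's top face, 45 mm above the bench. The pocket, 59 (x) x 47 (y) x 26 mm deep, takes the stem with 4 mm or more to spare on every side, the pack's long side along the charger's x, either way round. Fully home, the pack's shoulder rests on the top face. No latch here.
- batten: Loose light wood batten 170 x 35 x 18 mm lying between nailer and charger; leave it.
- glue: Loose yellow glue bottle, 60 mm diameter, 150 mm high, at the left; leave it standing.
- brads: Loose open cardboard box 110 x 80 x 45 mm at the right; leave it.

How it is judged:
By the outcome, as a careful person would: the job done as asked, in the order asked, and still so for the second after the job is handed in, with the robot touching nothing.
It also fails if it takes over 45 s, if anything falls off the work surface, if the arm or the gripper's body presses on something with over 40 N, if the wrist force passes 120 N, or if a joint passes its speed limit or range.

## Working session

There is one attempt and no reset: what is moved stays moved. The work goes in short steps, Python scripts to look and compute and a shell command to move; the robot and the scene stay as the last step left them, time stands still between calls to the robot, and variables do not carry over. Pictures are saved under pics/ and viewed, about 8 in all and at most 12, crops included, and the job is handed in when it is done.

```bash
mkdir -p pics; cat > h.py <<'E'
import numpy as np,cv2
from station import readout,eyes,ticket
def snap(n,f):
    c=eyes.calibration(n); im,d=eyes.read_camera(n)
    np.savez('pics/'+f,im=im,d=d,**{k:np.array(v) for k,v in c.items()})
    cv2.imwrite('pics/'+f+'.png',im[:,:,::-1]); return im,d,c
def cloud(d,c):
    v,u=np.mgrid[:480,:640]
    P=np.stack([(u-c['cx'])/c['fx']*d,(v-c['cy'])/c['fy']*d,d],-1)
    W=(P-np.array(c['t']))@np.array(c['R']); W[d<=0]=np.nan; return W
E
python3 - <<'E'
from h import *
print(readout.get_obs())
for n in('top','scene'):
    im,d,c=snap(n,n+'0'); print(n,c); 
    W=cloud(d,c); np.save('pics/W'+n,W)
E
```

```text
{'t': 0.0, 'q': array([ 1.00890321,  0.47777617,  0.02234036,  1.55645785, -0.01149212,
        1.10931474, -0.08310026]), 'joint_vel': array([-3.02592852e-05, -1.51731859e-04, -1.57908862e-04,  5.70515561e-04,
       -6.62873702e-04, -3.13745677e-04,  8.88036466e-04]), 'joint_torque': array([-7.50286254e-04, -5.96461880e+01,  1.60727162e+00, -2.81200951e+01,
        1.22983221e-02,  9.36351222e-03, -3.60451270e-05]), 'eef_pos': array([ 0.29562578, -0.60615285,  0.23033909]), 'tool_rot': array([-8.71734383e-04,  9.74366087e-01,  2.24966428e-01, -2.74520144e-04]), 'contact_force': array([0.56881125, 0.36090827, 0.50590196]), 'torque': array([-0.03183142, -0.03064382,  0.01823035]), 'gripper_width': 1.00021585623179}
top {'fx': 510.43645125900395, 'fy': 510.43645125900395, 'cx': 317.41335017805744, 'cy': 237.74688038218804, 'R': array([[-0.00253961, -0.99995392, -0.00925838],
       [-0.98369591,  0.00416297, -0.1797916 ],
       [ 0.17982186,  0.00865083, -0.98366115]]), 't': array([0.02416664, 0.49006004, 1.26360505])}
scene {'fx': 437.08293230670574, 'fy': 437.08293230670574, 'cx': 321.6201907427765, 'cy': 237.96629616897704, 'R': array([[ 0.13199414,  0.99124615,  0.00293411],
       [ 0.60207616, -0.0778202 , -0.79463722],
       [-0.78745276,  0.10665402, -0.60707749]]), 't': array([-0.08491039, -0.15166311,  1.45081608])}
```

View pics/top0.png

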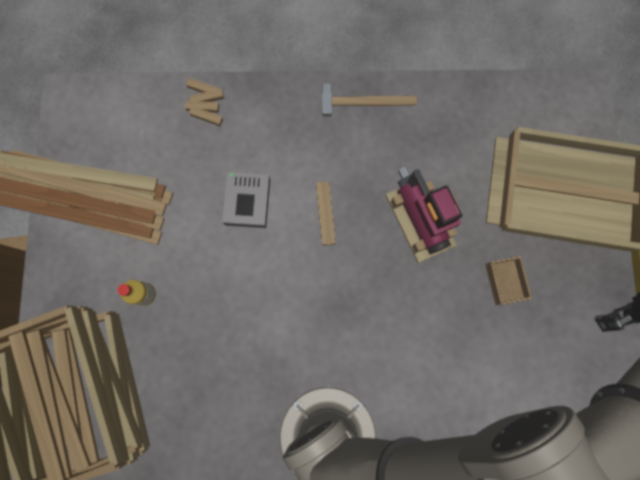

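View pics/scene0.png

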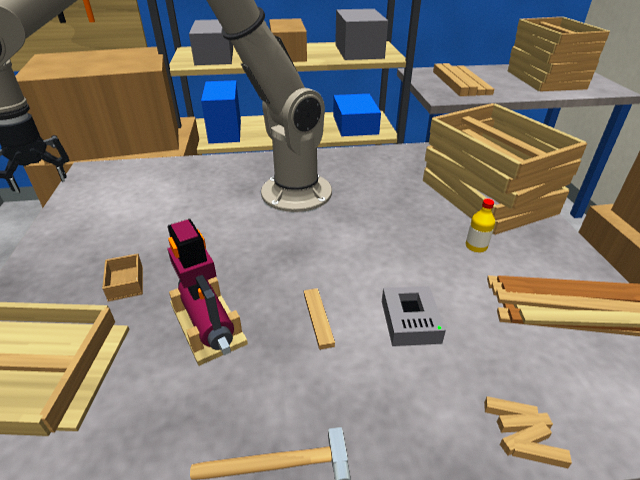

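The pack is on the nailer near top (442,208), with its long axis tilted. The charger pocket is near (245,205), with the lamp at (232,174), so the charger's +x is roughly world +x. Next I'll fit both from depth.

```bash
python3 - <<'E'
from h import *
W=np.load('pics/Wtop.npy')
v,u=np.mgrid[:480,:640]
def fit(m,l):
    P=W[m][:,:2].astype(np.float32)*1000
    r=cv2.minAreaRect(P); print(l,len(P),'rect',r,'z',np.percentile(W[m][:,2],[5,50,95]))
    b=cv2.boxPoints(r);print(b.round(1).tolist())
z=W[...,2]
win=lambda a,b,c,d:(u>a)&(u<b)&(v>c)&(v<d)
fit(win(380,480,150,270)&(z>.240)&(z<.27),'packtop')
fit(win(380,480,150,270)&(z>.180)&(z<.2),'foot')
fit(win(215,280,160,240)&(z>.038)&(z<.052),'charger')
fit(win(230,262,190,220)&(z<.032),'pocket')
Ws=np.load('pics/Wscene.npy');z=Ws[...,2];W=Ws
fit(win(150,230,200,290)&(z>.247)&(z<.262),'packtop scene')
fit(win(375,450,280,350)&(z>.040)&(z<.052),'charger scene')
im=cv2.imread('pics/top0.png')
a=cv2.resize(im[150:270,385:475],None,fx=5,fy=5,interpolation=2)
b=cv2.resize(im[150:270,215:275],None,fx=5,fy=5,interpolation=2)
cv2.imwrite('pics/crop.png',np.hstack([a,b]))
E
```

```text
packtop 795 rect ((526.121826171875, -256.4432678222656), (78.26361083984375, 49.21550369262695), 23.338394165039062) z [0.24588455 0.2519413  0.25627885]
[[480.3999938964844, -249.39999389648438], [499.8999938964844, -294.5], [571.7999877929688, -263.5], [552.2999877929688, -218.3000030517578]]
foot 340 rect ((526.2967529296875, -256.79620361328125), (92.16875457763672, 69.88482666015625), 23.933809280395508) z [0.18284379 0.18944585 0.1946897 ]
[[470.0, -243.60000610351562], [498.3999938964844, -307.3999938964844], [582.5999755859375, -270.0], [554.2000122070312, -206.1999969482422]]
charger 1758 rect ((597.2158813476562, 209.93995666503906), (111.24288177490234, 137.82748413085938), 86.07903289794922) z [0.03984894 0.04432598 0.04868774]
[[524.7000122070312, 159.1999969482422], [662.2000122070312, 149.6999969482422], [669.7999877929688, 260.70001220703125], [532.2999877929688, 270.1000061035156]]
pocket 357 rect ((582.9755859375, 213.05206298828125), (45.22710037231445, 54.570125579833984), 87.38419342041016) z [0.01485165 0.01950174 0.02749953]
[[554.7000122070312, 191.6999969482422], [609.2000122070312, 189.1999969482422], [611.2999877929688, 234.39999389648438], [556.7999877929688, 236.89999389648438]]
packtop scene 613 rect ((528.065185546875, -256.40673828125), (79.30115509033203, 48.028507232666016), 23.3754940032959) z [0.24872471 0.25453699 0.25680545]
[[482.1000061035156, -250.10000610351562], [501.20001220703125, -294.20001220703125], [574.0, -262.70001220703125], [554.9000244140625, -218.60000610351562]]
charger scene 2014 rect ((597.2625732421875, 210.03614807128906), (110.77081298828125, 139.99122619628906), 85.91109466552734) z [0.04329612 0.04670901 0.04883579]
[[523.5, 159.8000030517578], [663.0999755859375, 149.8000030517578], [671.0, 260.29998779296875], [531.4000244140625, 270.29998779296875]]
```

View pics/crop.png

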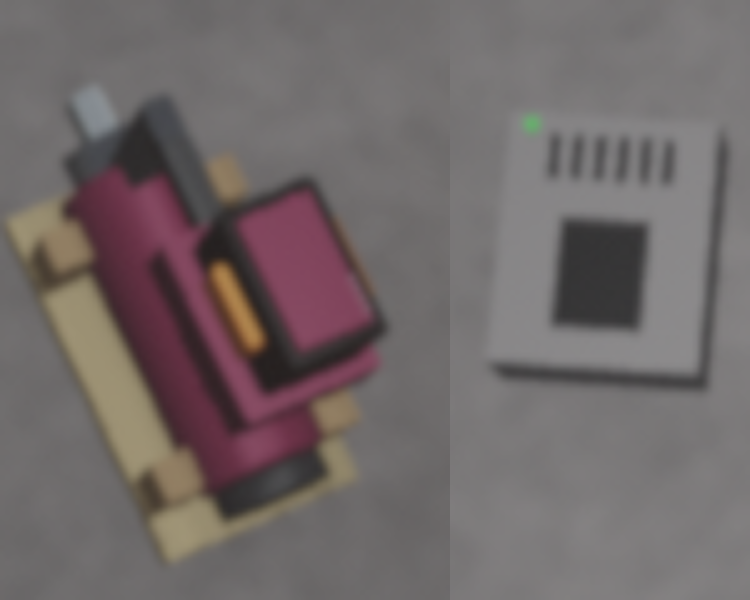

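Fits agree across both cameras and with the stated sizes. Pack is at (527,-256) mm with yaw 23.4° (top z 254). Charger origin is about (580,211) with yaw -4°, and the crop shows the lamp and vents on its far +x end. Now I'll move above the pack.

```bash
python3 -m crank '[{"jaw":100,"z":-50},{"z":-50,"x":10,"y":-6},{"x":35,"y":-20.5},{"x":39,"y":-23},{"x":39,"y":-23},{"x":39,"y":-23},{"x":39,"y":-23},{"x":40,"y":-24},{"x":40,"y":-24},{"x":40,"y":-24,"az":2.6},{"x":40,"y":-22},{}]' 20
python3 - <<'E'
from h import *
o=readout.get_obs();print(o['t'],o['eef_pos'],o['tool_rot'])
im,d,c=snap('wrist','w1'); W=cloud(d,c)
m=(W[...,2]>.244)&(W[...,2]<.264)&(abs(W[...,0]-.527)<.07)&(abs(W[...,1]+.256)<.07)
P=W[m];print(m.sum(),np.median(P[:,2]),cv2.minAreaRect((P[:,:2]*1000).astype(np.float32)))
E
```

```text
0.1 [ 0.2956825  -0.60618605  0.23042944] [-7.96139192e-04  9.74358805e-01  2.24998293e-01 -2.29339252e-04]
0 nan ((0.0, 0.0), (0.0, 0.0), 0.0)schema error: expected keys jaw, x, y, z, ax, ay, az
  return _methods._mean(a, axis=axis, dtype=dtype,
  ret = ret.dtype.type(ret / rcount)
```

View pics/w1.png

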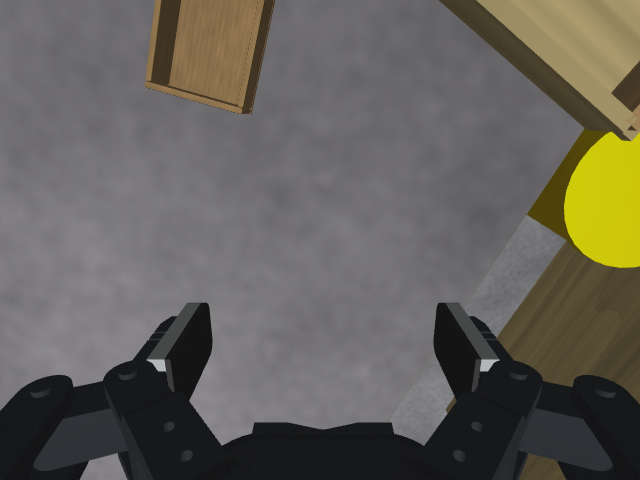

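Every row has to carry all seven keys, so the call was refused and nothing moved. The wrist view shows only the brads box at top left (around 210,50) and the open fingers.

```bash
python3 -m crank '[{"jaw":100,"x":0,"y":0,"z":-50,"ax":0,"ay":0,"az":0},{"jaw":100,"x":10,"y":-6,"z":-50,"ax":0,"ay":0,"az":0},{"jaw":100,"x":35,"y":-20,"z":0,"ax":0,"ay":0,"az":0},{"jaw":100,"x":39,"y":-23,"z":0,"ax":0,"ay":0,"az":0},{"jaw":100,"x":39,"y":-23,"z":0,"ax":0,"ay":0,"az":0},{"jaw":100,"x":39,"y":-23,"z":0,"ax":0,"ay":0,"az":0},{"jaw":100,"x":39,"y":-23,"z":0,"ax":0,"ay":0,"az":0},{"jaw":100,"x":40,"y":-24,"z":0,"ax":0,"ay":0,"az":0},{"jaw":100,"x":40,"y":-24,"z":0,"ax":0,"ay":0,"az":0},{"jaw":100,"x":40,"y":-24,"z":0,"ax":0,"ay":0,"az":2.6},{"jaw":100,"x":40,"y":-22,"z":0,"ax":0,"ay":0,"az":0},{"jaw":100,"x":0,"y":0,"z":0,"ax":0,"ay":0,"az":0}]' 20
cat > w.py <<'E'
from h import *
import sys
o=readout.get_obs();print(o['t'],o['eef_pos'],o['tool_rot'])
im,d,c=snap('wrist',sys.argv[1]); W=cloud(d,c)
m=(W[...,2]>.244)&(W[...,2]<.264)&(abs(W[...,0]-.527)<.07)&(abs(W[...,1]+.256)<.07)
P=W[m];print(m.sum(),np.median(P[:,2]),cv2.minAreaRect((P[:,:2]*1000).astype(np.float32)))
E
python3 w.py w2
```

```text
t: 1.65
eef_pos: [0.5314, -0.2544, 0.3309]
tool_rot: [-0.001, 0.978, 0.207, 0.0]
contact_force: [-0.7, -0.7, 0.3]
gripper_width: 0.999
1.65 [ 0.53142488 -0.25443293  0.33094248] [-1.01082608e-03  9.78444513e-01  2.06506915e-01  4.55688498e-04]
9018 0.25268140669203965 ((526.0194702148438, -256.21148681640625), (77.83181762695312, 48.200050354003906), 23.39241600036621)
```

View pics/w2.png

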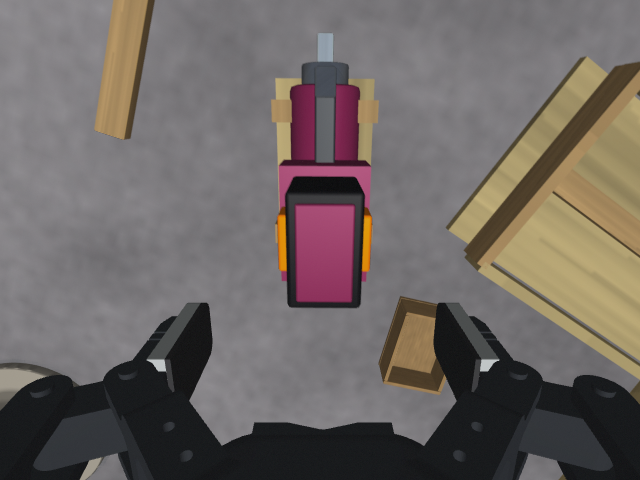

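The wrist view confirms the pack at (325,255), aligned with the jaws, with both buttons visible at (283,240) and (367,240). Depth puts it at (526.0,-256.2) with yaw 23.4°. I'll shift x -5.5 mm, then descend 133 mm.

```bash
python3 -m crank '[{"jaw":100,"x":-5.5,"y":-0.3,"z":0,"ax":0,"ay":0,"az":0.4},{"jaw":100,"x":0,"y":0,"z":25,"ax":0,"ay":0,"az":0},{"jaw":100,"x":0,"y":0,"z":28,"ax":0,"ay":0,"az":0},{"jaw":100,"x":0,"y":0,"z":25,"ax":0,"ay":0,"az":0},{"jaw":100,"x":0,"y":0,"z":20,"ax":0,"ay":0,"az":0},{"jaw":100,"x":0,"y":0,"z":15,"ax":0,"ay":0,"az":0},{"jaw":100,"x":0,"y":0,"z":10,"ax":0,"ay":0,"az":0},{"jaw":100,"x":0,"y":0,"z":10,"ax":0,"ay":0,"az":0},{"jaw":100,"x":0,"y":0,"z":0,"ax":0,"ay":0,"az":0},{"jaw":100,"x":0,"y":0,"z":0,"ax":0,"ay":0,"az":0}]' 20; python3 w.py w3
```

```text
t: 2.95
eef_pos: [0.5243, -0.2611, 0.1988]
tool_rot: [0.0, 0.98, 0.199, 0.0]
contact_force: [-0.0, -0.2, 0.1]
gripper_width: 1.002
2.95 [ 0.52432359 -0.26111172  0.19881605] [2.35163305e-04 9.79912465e-01 1.99427594e-01 3.73308811e-04]
41079 0.25302451831786116 ((536.3071899414062, -254.81301879882812), (59.97419738769531, 149.85401916503906), 26.26835060119629)
```

View pics/w3.png

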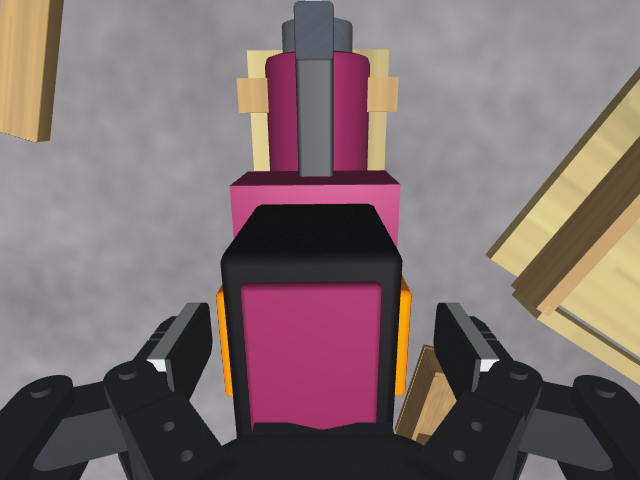

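The fingers straddle the pack, but its centre (about 311) sits left of the jaw centre (about 323). That is roughly 3.6 mm, which agrees with the pose error. I'll correct it and recheck.

```bash
python3 -m crank '[{"jaw":100,"x":3.7,"y":-3.6,"z":1,"ax":0,"ay":0,"az":-0.4},{"jaw":100,"x":0,"y":0,"z":0,"ax":0,"ay":0,"az":0},{"jaw":100,"x":0,"y":0,"z":0,"ax":0,"ay":0,"az":0},{"jaw":100,"x":0,"y":0,"z":0,"ax":0,"ay":0,"az":0}]' 20
```

```text
t: 3.5
eef_pos: [0.5259, -0.2564, 0.1973]
tool_rot: [0.0, 0.979, 0.203, 0.0]
contact_force: [0.5, -0.0, -0.6]
gripper_width: 1.002
```

Centred to within 0.5 mm, so I'll squeeze.

```bash
python3 -m crank '[{"jaw":0,"x":0,"y":0,"z":0,"ax":0,"ay":0,"az":0},{"jaw":0,"x":0,"y":0,"z":0,"ax":0,"ay":0,"az":0},{"jaw":0,"x":0,"y":0,"z":0,"ax":0,"ay":0,"az":0},{"jaw":0,"x":0,"y":0,"z":0,"ax":0,"ay":0,"az":0},{"jaw":0,"x":0,"y":0,"z":0,"ax":0,"ay":0,"az":0},{"jaw":0,"x":0,"y":0,"z":0,"ax":0,"ay":0,"az":0},{"jaw":0,"x":0,"y":0,"z":0,"ax":0,"ay":0,"az":0},{"jaw":0,"x":0,"y":0,"z":0,"ax":0,"ay":0,"az":0},{"jaw":0,"x":0,"y":0,"z":0,"ax":0,"ay":0,"az":0},{"jaw":0,"x":0,"y":0,"z":0,"ax":0,"ay":0,"az":0}]' 22
```

```text
t: 4.75
eef_pos: [0.5266, -0.2572, 0.1987]
tool_rot: [0.001, 0.979, 0.203, 0.001]
contact_force: [-1.2, -1.0, 7.5]
gripper_width: 0.564
```

The jaws stopped at about 48–50 mm, so both buttons are fully in. I'll start the pull gently.

```bash
python3 -m crank '[{"jaw":0,"x":0,"y":0,"z":-2,"ax":0,"ay":0,"az":0},{"jaw":0,"x":0,"y":0,"z":-2,"ax":0,"ay":0,"az":0},{"jaw":0,"x":0,"y":0,"z":-2,"ax":0,"ay":0,"az":0},{"jaw":0,"x":0,"y":0,"z":-2,"ax":0,"ay":0,"az":0},{"jaw":0,"x":0,"y":0,"z":0,"ax":0,"ay":0,"az":0}]'
```

```text
t: 5.38
eef_pos: [0.5259, -0.256, 0.2053]
tool_rot: [-0.0, 0.979, 0.203, -0.0]
contact_force: [-0.4, 0.6, -5.2]
gripper_width: 0.568
```

The load is about 5 N, which is just the pack's weight, so the latch is free. Continuing straight up.

```bash
python3 -m crank '[{"jaw":0,"x":0,"y":0,"z":-5,"ax":0,"ay":0,"az":0},{"jaw":0,"x":0,"y":0,"z":-8,"ax":0,"ay":0,"az":0},{"jaw":0,"x":0,"y":0,"z":-10,"ax":0,"ay":0,"az":0},{"jaw":0,"x":0,"y":0,"z":-12,"ax":0,"ay":0,"az":0},{"jaw":0,"x":0,"y":0,"z":-14,"ax":0,"ay":0,"az":0},{"jaw":0,"x":0,"y":0,"z":-10,"ax":0,"ay":0,"az":0},{"jaw":0,"x":0,"y":0,"z":-5,"ax":0,"ay":0,"az":0},{"jaw":0,"x":0,"y":0,"z":0,"ax":0,"ay":0,"az":0}]'; python3 w.py w4 | head -1
```

```text
t: 6.38
eef_pos: [0.526, -0.2563, 0.2696]
tool_rot: [0.0, 0.979, 0.203, 0.0]
contact_force: [-0.0, -0.8, -5.9]
gripper_width: 0.568
6.375 [ 0.52604697 -0.25632345  0.26960671] [1.56315414e-04 9.79225650e-01 2.02773409e-01 2.17543802e-04]
```

View pics/w4.png

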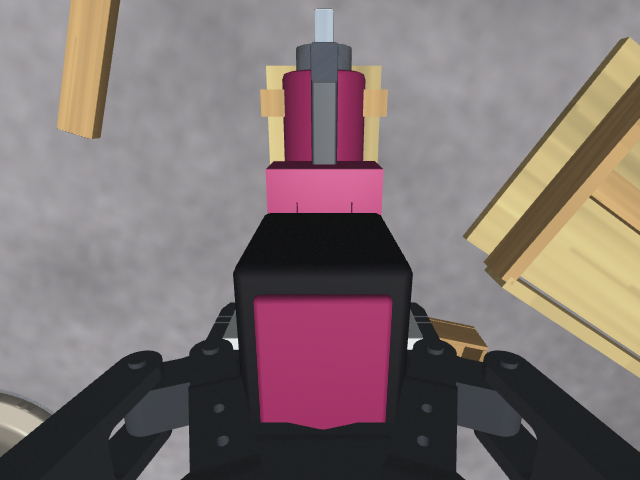

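The pack is out and hangs straight in the jaws at (323,340), clear of the foot. Carrying it to the charger.

```bash
python3 -m crank '[{"jaw":0,"x":8,"y":-13,"z":-5,"ax":0,"ay":0,"az":0},{"jaw":0,"x":15,"y":-26,"z":-5,"ax":0,"ay":0,"az":0},{"jaw":0,"x":21,"y":-37,"z":0,"ax":0,"ay":0,"az":0},{"jaw":0,"x":24,"y":-42,"z":0,"ax":0,"ay":0,"az":0},{"jaw":0,"x":25,"y":-43,"z":0,"ax":0,"ay":0,"az":0},{"jaw":0,"x":25,"y":-43,"z":0,"ax":0,"ay":0,"az":0},{"jaw":0,"x":25,"y":-43,"z":0,"ax":0,"ay":0,"az":0},{"jaw":0,"x":25,"y":-43,"z":0,"ax":0,"ay":0,"az":0},{"jaw":0,"x":24,"y":-42,"z":0,"ax":0,"ay":0,"az":0},{"jaw":0,"x":21,"y":-37,"z":0,"ax":0,"ay":0,"az":0},{"jaw":0,"x":15,"y":-26,"z":0,"ax":0,"ay":0,"az":0},{"jaw":0,"x":7,"y":-13,"z":0,"ax":0,"ay":0,"az":0}]'
python3 -m crank '[{"jaw":0,"x":0,"y":0,"z":0,"ax":0,"ay":0,"az":4},{"jaw":0,"x":0,"y":0,"z":10,"ax":0,"ay":0,"az":6},{"jaw":0,"x":0,"y":0,"z":20,"ax":0,"ay":0,"az":7},{"jaw":0,"x":0,"y":0,"z":25,"ax":0,"ay":0,"az":6},{"jaw":0,"x":0,"y":0,"z":25,"ax":0,"ay":0,"az":4.4},{"jaw":0,"x":0,"y":0,"z":15,"ax":0,"ay":0,"az":0},{"jaw":0,"x":0,"y":0,"z":8,"ax":0,"ay":0,"az":0},{"jaw":0,"x":0,"y":0,"z":0,"ax":0,"ay":0,"az":0},{"jaw":0,"x":0,"y":0,"z":0,"ax":0,"ay":0,"az":0},{"jaw":0,"x":0,"y":0,"z":0,"ax":0,"ay":0,"az":0}]'
python3 - <<'E'
from h import *
o=readout.get_obs();p=o['eef_pos']*1000;w,x,y,z=o['tool_rot']
yaw=2*np.arctan2(y,x);d=np.array([579.8,211.2])-p[:2]
print(o['t'],p,np.degrees(yaw),'tool dx,dy',d@[np.cos(yaw),np.sin(yaw)],d@[np.sin(yaw),-np.cos(yaw)])
im,dd,c=snap('scene','s5');snap('top','t5')
cv2.imwrite('pics/c5.png',cv2.resize(im[130:380,280:540,::-1],None,fx=2.3,fy=2.3))
E
```

```text
t: 7.92
eef_pos: [0.5785, 0.2147, 0.2792]
tool_rot: [-0.001, 0.979, 0.205, -0.0]
contact_force: [-0.3, -0.1, -5.6]
gripper_width: 0.567
t: 9.18
eef_pos: [0.5801, 0.2117, 0.1772]
tool_rot: [-0.0, 0.999, -0.035, 0.001]
contact_force: [-0.1, 1.1, -6.0]
gripper_width: 0.563
9.175 [580.08563723 211.66617004 177.17455834] -3.9943380919006355 tool dx,dy -0.2524709783726476 0.48493456953196007
```

View pics/c5.png

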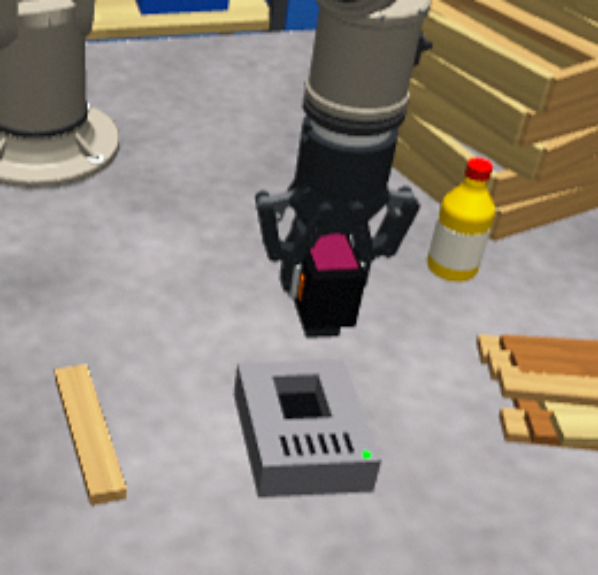

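The pack hangs upright above the charger, with the arm clear of the glue bottle and batten. TCP is within 0.5 mm of the pocket target, and home should be near TCP z 0.053–0.054. I'll lower to just inside the mouth first.

```bash
python3 -m crank '[{"jaw":0,"x":0,"y":0.5,"z":10,"ax":0,"ay":0,"az":0},{"jaw":0,"x":0,"y":0,"z":18,"ax":0,"ay":0,"az":0},{"jaw":0,"x":0,"y":0,"z":20,"ax":0,"ay":0,"az":0},{"jaw":0,"x":0,"y":0,"z":18,"ax":0,"ay":0,"az":0},{"jaw":0,"x":0,"y":0,"z":14,"ax":0,"ay":0,"az":0},{"jaw":0,"x":0,"y":0,"z":10,"ax":0,"ay":0,"az":0},{"jaw":0,"x":0,"y":0,"z":8,"ax":0,"ay":0,"az":0},{"jaw":0,"x":0,"y":0,"z":6,"ax":0,"ay":0,"az":0},{"jaw":0,"x":0,"y":0,"z":4,"ax":0,"ay":0,"az":0},{"jaw":0,"x":0,"y":0,"z":4,"ax":0,"ay":0,"az":0},{"jaw":0,"x":0,"y":0,"z":0,"ax":0,"ay":0,"az":0},{"jaw":0,"x":0,"y":0,"z":0,"ax":0,"ay":0,"az":0}]'
```

```text
t: 10.78
eef_pos: [0.5797, 0.211, 0.0645]
tool_rot: [-0.0, 0.999, -0.035, 0.0]
contact_force: [0.5, -0.5, -5.8]
gripper_width: 0.569
```

No contact, and the stem is about 11 mm into the pocket. Continuing slowly.

```bash
python3 -m crank '[{"jaw":0,"x":0,"y":0,"z":2,"ax":0,"ay":0,"az":0},{"jaw":0,"x":0,"y":0,"z":2,"ax":0,"ay":0,"az":0},{"jaw":0,"x":0,"y":0,"z":2,"ax":0,"ay":0,"az":0},{"jaw":0,"x":0,"y":0,"z":2,"ax":0,"ay":0,"az":0},{"jaw":0,"x":0,"y":0,"z":1,"ax":0,"ay":0,"az":0},{"jaw":0,"x":0,"y":0,"z":0,"ax":0,"ay":0,"az":0},{"jaw":0,"x":0,"y":0,"z":0,"ax":0,"ay":0,"az":0}]'; python3 -m crank '[{"jaw":0,"x":0,"y":0,"z":1,"ax":0,"ay":0,"az":0},{"jaw":0,"x":0,"y":0,"z":0,"ax":0,"ay":0,"az":0}]'
```

```text
t: 11.65
eef_pos: [0.5796, 0.211, 0.0553]
tool_rot: [-0.0, 0.999, -0.035, 0.0]
contact_force: [-0.3, -0.5, -6.1]
gripper_width: 0.565
t: 11.9
eef_pos: [0.5795, 0.2109, 0.0542]
tool_rot: [0.0, 0.999, -0.035, -0.0]
contact_force: [-0.6, -0.3, -5.7]
gripper_width: 0.568
```

```bash
python3 -m crank '[{"jaw":0,"x":0,"y":0,"z":1,"ax":0,"ay":0,"az":0},{"jaw":0,"x":0,"y":0,"z":0,"ax":0,"ay":0,"az":0}]';python3 -m crank '[{"jaw":0,"x":0,"y":0,"z":1,"ax":0,"ay":0,"az":0},{"jaw":0,"x":0,"y":0,"z":0,"ax":0,"ay":0,"az":0}]'
```

```text
t: 12.15
eef_pos: [0.5796, 0.211, 0.0539]
tool_rot: [0.0, 0.999, -0.035, 0.0]
contact_force: [-3.1, -1.0, 4.0]
gripper_width: 0.561
t: 12.4
eef_pos: [0.5797, 0.211, 0.0539]
tool_rot: [0.0, 0.999, -0.035, 0.0]
contact_force: [-5.4, -3.2, 11.2]
gripper_width: 0.566
```

Contact came at TCP z 0.0539, against 0.0535 expected, with 11 N pressing down. Before letting go I'll check the height of the pack's top, which should be 109 mm.

```bash
cat > chk.py <<'E'
from h import *
import sys
for n in('wrist','scene','top'):
    im,d,c=snap(n,sys.argv[1]+n);W=cloud(d,c)
    hsv=cv2.cvtColor(im,cv2.COLOR_RGB2HSV)
    m=(abs(W[...,0]-.58)<.07)&(abs(W[...,1]-.211)<.06)&(W[...,2]>.09)&(W[...,2]<.13)&(hsv[...,0]>155)&(hsv[...,0]<178)&(hsv[...,1]>110)
    P=W[m]
    if len(P)>20:print(n,len(P),'z',np.percentile(P[:,2],[10,50,90]),cv2.minAreaRect((P[:,:2]*1000).astype(np.float32)))
E
python3 chk.py k1
```

```text
wrist 17139 z [0.10739778 0.10816841 0.10885189] ((590.4033813476562, 211.09889221191406), (36.93704605102539, 41.96519470214844), 86.973388671875)
scene 246 z [0.10747039 0.11038202 0.11208184] ((593.7735595703125, 208.4325408935547), (44.46685791015625, 50.96281814575195), 85.49114227294922)
```

The top reads 108–110 mm and level, so the pack is fully home. I'll ease the press, open the jaws and retreat straight up.

```bash
python3 -m crank '[{"jaw":0,"x":0,"y":0,"z":-1,"ax":0,"ay":0,"az":0},{"jaw":100,"x":0,"y":0,"z":0,"ax":0,"ay":0,"az":0},{"jaw":100,"x":0,"y":0,"z":0,"ax":0,"ay":0,"az":0},{"jaw":100,"x":0,"y":0,"z":0,"ax":0,"ay":0,"az":0},{"jaw":100,"x":0,"y":0,"z":0,"ax":0,"ay":0,"az":0},{"jaw":100,"x":0,"y":0,"z":0,"ax":0,"ay":0,"az":0},{"jaw":100,"x":0,"y":0,"z":0,"ax":0,"ay":0,"az":0},{"jaw":100,"x":0,"y":0,"z":0,"ax":0,"ay":0,"az":0}]'
```

```text
t: 13.55
eef_pos: [0.5796, 0.211, 0.0533]
tool_rot: [-0.0, 0.999, -0.035, 0.0]
contact_force: [-0.3, -0.4, -0.5]
gripper_width: 0.998
```

```bash
python3 -m crank '[{"jaw":100,"x":0,"y":0,"z":-5,"ax":0,"ay":0,"az":0},{"jaw":100,"x":0,"y":0,"z":-12,"ax":0,"ay":0,"az":0},{"jaw":100,"x":0,"y":0,"z":-20,"ax":0,"ay":0,"az":0},{"jaw":100,"x":0,"y":0,"z":-25,"ax":0,"ay":0,"az":0},{"jaw":100,"x":0,"y":0,"z":-30,"ax":0,"ay":0,"az":0},{"jaw":100,"x":0,"y":0,"z":-30,"ax":0,"ay":0,"az":0},{"jaw":100,"x":0,"y":0,"z":-20,"ax":0,"ay":0,"az":0},{"jaw":100,"x":0,"y":0,"z":-10,"ax":0,"ay":0,"az":0},{"jaw":100,"x":0,"y":0,"z":0,"ax":0,"ay":0,"az":0},{"jaw":100,"x":0,"y":0,"z":0,"ax":0,"ay":0,"az":0}]'; python3 chk.py k2
```

```text
t: 14.8
eef_pos: [0.579, 0.2107, 0.2045]
tool_rot: [0.0, 0.999, -0.035, -0.001]
contact_force: [-0.1, -0.7, 0.6]
gripper_width: 0.998
wrist 5125 z [0.10734939 0.1081943  0.10904827] ((577.7034912109375, 211.862060546875), (35.87813186645508, 65.95991516113281), 85.8667221069336)
scene 373 z [0.10816368 0.11038739 0.11199336] ((583.1302490234375, 211.67404174804688), (39.554290771484375, 69.29086303710938), 83.93736267089844)
```

View pics/k2scene.png

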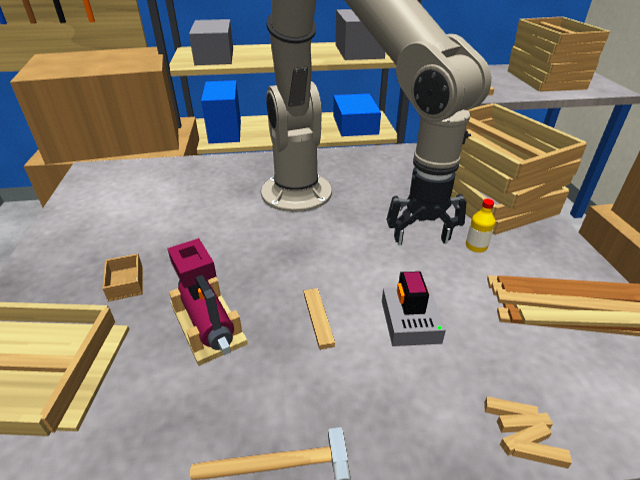

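The pack sits upright in the charger at (413,293). The socket at (190,255) is empty, the batten, glue and brads are where they were, and the gripper is clear. Handing in.

```bash
python3 -c "
from station import ticket;print(ticket.hand_in())"
```

```text
the job is handed in; nothing more can be done
None
```

The battery pack is in the charger, fully home, and I handed the job in at about 15 s on the robot's clock. I squeezed both buttons at 22 N, pulled the pack straight up and lowered it into the pocket. It touched down at TCP z 53.9 mm (53.5 expected), and I pressed it home at 11 N before letting go.

**Last checks:** with the gripper clear, the pack's top read 108 mm in the wrist camera and 110 mm in the scene camera, against 109 mm expected, and it sat level. It is centred to about 2–3 mm and aligned with the charger. In the scene picture the batten, glue bottle and brads look unmoved.

**Failed or disagreed:**
- My first move was refused for missing keys; nothing moved.
- The tool came down about 5 mm off centre over the pack, and I corrected that before squeezing.
- The top camera gave no reading of the pack's top in the last two height checks.

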